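# Clear a jammed blank from the parts chute

### The job

A long brass blank has jammed crosswise in the narrow throat of the sloping parts chute, with its ends caught under the two steel keeper strips. Push it back up the slope until it lies clear of the strips, then lift it out and lay it flat near the middle of the separate wooden work slab to the left of the chute, without dropping it. Leave the short brass blank on the bench alone.

Things in the scene. Friction and masses are not known exactly. Their poses are not given: they have to be found in the camera images.
- chute: Fixed plywood and aluminium parts chute, 250 mm long, 120 wide. Origin: on the bench top under the middle of the low open outlet end; x level, uphill along the chute, y left, z up. Floor rises 8 degrees, from z=16 mm at x=0. Inner width 56 mm at x=0, widening evenly to 96 mm at x=110, then straight to a back wall at x=243. Friction holds a blank anywhere on the floor.
- strips_end (a point): Point on the chute floor's midline level with the uphill ends of the two steel keeper strips (x=104 mm; axes as the chute's). From there down to the outlet a strip lies along each side, underside 20 mm, top 23 mm above the floor, leaving an open slot 46 mm wide along the middle. Uphill of it the chute is open above, walls 32 mm over the floor.
- long_blank: The jammed part: plain brass bar 74 mm long (its y), 16 wide (its x), 14 high (its z), about 120 g; origin at its centre. At the start it lies flat on the sloping chute floor, across the chute within a few degrees, centre about 64 mm uphill of the outlet, ends close to the narrowing walls and under the strips. The chute floor below it is free.
- short_blank: Bystander: the same kind of brass bar but only 50 mm long (its y), 16 x 14 mm, lying loose on the bench to the right of the chute. Origin at its centre. To be left alone.
- slab: Flat worn wooden work slab, fixed on the bench to the left of the chute, 125 mm (its x) by 135 mm (its y); things rest on it 9 mm above the bench. Origin: centre of its underside, on the bench top.
Things that resemble listed ones, but are neither listed nor needed, are in the scene too. Leave any blue or turquoise look-alike of the long_blank alone.

How it is judged:
On the way:
1. the long blank is slid up the chute floor until it lies clear of the keeper strips (x of long_blank in the frame of chute between 0.112 and 0.24 m and z of long_blank in the frame of chute below 0.066 m and y of long_blank in the frame of chute between -0.045 and 0.045 m), for 0.1 s.
At the end, for the whole second after the job is handed in: The long blank rests, released and still, flat on the wooden slab with its centre within 40 mm of the slab's centre (horizontal distance between long_blank and slab below 0.04 m and height (world z) of long_blank below 0.024 m and contact force between long_blank and slab above 0.2 N and linear speed of long_blank below 0.02 m/s and contact force between long_blank and the fingers below 0.1 N); the robot touches nothing.
It fails at once if the short blank is moved by more than 20 mm (distance of short_blank from where it was at the start of the episode above 0.02 m).
It fails at once if the long blank is dropped onto the slab from more than about 40 mm (horizontal distance between long_blank and slab below 0.07 m and z of long_blank in the frame of slab below 0.05 m and linear speed of long_blank above 0.7 m/s).
It also fails if it takes over 46 s, if anything falls off the work surface, if the arm or the gripper's body presses on something with over 40 N, if the wrist force passes 120 N, or if a joint passes its speed limit or range.

### The arm

A 7-joint arm with a two-finger parallel gripper is mounted at the origin on a cart in front of the work surface, level with it; the furniture and walls round the work are solid. World frame = base frame: x ahead of the robot, y to its left, z up, the work surface at z = 0. Lengths are in m, angles in rad, forces in N, time in s.
With the tool pointing down it reaches from about 0.4 to 0.85 m from the base axis. Payload 6.9 kg.
Tool frame: the origin (TCP) lies at the very end of the fingers, on their centre line; the grasp point (between the pads) lies 19 mm behind it; z points along the fingers, x is the direction in which the jaws open and shut, and the axes are right-handed (so a half turn about z gives the same grasp; the last joint's range is limited). The gripper opens to 85 mm and grips with 20 to 120 N. Pads are 22 mm wide; open, the fingers measure 114 mm over their backs; the gripper's body (76 mm by 85 mm) begins 54 mm behind the grasp point. The pads swing forward as they close: fully open they stand 13 mm farther back than shut.
Start: joints at [-1.147, 0.507, -0.238, 1.5, 0.126, 1.149, -0.155], TCP at [0.195, 0.594, 0.197] pointing down, gripper open.
Joint ranges: [-3.08, 3.08], [-0.24, 2.05], [-1.43, 1.35], [0, 2.5], [-1.52, 4.66], [0.17, 1.96], [-2.89, 2.89]. Speed limits (rad/s): [2.39, 2.39, 3.14, 3.14, 3.14, 3.14, 3.14].

### API

Orientations are given as a unit quaternion [x, y, z, w].
In Python, from workcell import arm gives the robot as it stands. The module is installed in compiled form; this text tells all that it offers.
- The arm moves only by the tool send_rows, never from a script. Its argument "targets" is a list of rows, each a list of 7 numbers: the turn, a rotation vector about the tool's x, y, z each as a share of pi/4 rad, from -1 to 1, then the shift along the tool's x, y, z each as a share of 0.5 m, from -1 to 1, then the closure, from 0 (fully open) to 1 (shut). A call has 1 to 8 rows; each row is the pose to reach, as a shift and turn from the pose measured when the call began, along the tool's axes at that moment; what a row does not reach only later rows make up. A row lasts 1/10 s, in which the tool goes at most 50 mm and 8.59 degrees, less where a joint would pass 70% of its speed; a pose out of reach is approached as far as the arm can. A call with a number of a shift or a turn outside -1 to 1 is refused whole. A call with a gripper value outside its range is refused whole. The fingers move at their own pace and stop on an object; "grip_force" is the grip in N (left out, the last holds). Time passes only in rows, so rows that repeat a pose let the fingers close. It gives the time, the measured TCP pose, the force and the opening at its end, in the units of the state.
- arm.sense(): the state, without advancing time (a new reading comes with each control period).
- arm.read_camera(name): name is "side" or "top"; returns a dict with "pixels" (480x640x3 uint8, red, green, blue), "depth" (480x640 float32, m along the optical axis (not along the pixel's ray), 0 where there is no reading), "fx", "fy", "cx", "cy" (pixels), "D" ([k1, k2, p1, p2, k3] as OpenCV has them; the pictures are not rectified), "xyz" and "rotation" of the camera in the world. Camera axes: x right, y down, z forward; pixel columns grow to the right and rows downward; lengths in m; the calibration is good to about 2 mm. A picture is of the moment at which its call begins.
- arm.finish_job(): hands the job in, once; it reports no verdict.
Trained networks look in a picture, given as the dict that the camera call returned (one of the last four; its "shot" number tells which), for a name from the list of things; names that differ only in an ending like _2 or _b are one class to them, and where a whole thing is asked for, a point or a joint stands for the part that bears it (a point fixed in the world has none). Each returns a list of dicts, best first, with "conf" (0 to 1); they miss things now and then, are a little off and sometimes report something else, mostly with a low value. They report only what shows in the picture. A call takes as long as a camera call. They do not tell look-alikes from the thing itself.
- arm.silhouettes(picture, query): "mask" (480x640 bool, what is visible of it) and "bbox" ([left, top, right, bottom] in pixels, round what is visible of it).
- arm.pinpoint(picture, query): "uv" ([column, row] in pixels: a listed point, or the origin of a listed thing).
The state is a dict: "time_s": time; "joints": joint angles; "dq": joint speeds; "joint_efforts": joint torques, N m; "tool_pos": TCP position; "ee_rot": TCP orientation; "contact_force": force on the tool from outside, world axes, zero at the start; "torque": the same for the moment, N m; "finger_gap": opening from 0.0 (shut) to 1.0 (fully open).
Only numpy, scipy, OpenCV 4.12 (cv2) and the standard library are available. Lean on these libraries where they do the work, as an engineer would, in place of code of your own. Each camera call takes 0.05 s, during which the arm holds its last target. There are 200 camera calls.

## Working session

There is one attempt and no reset: what is moved stays moved. The work goes in short steps, Python scripts to look and compute and a tool call to move; the robot and the scene stay as the last step left them, time stands still between calls to the robot, and variables do not carry over. Pictures are saved under pics/ and viewed, about 8 in all and at most 12, crops included, and the job is handed in when it is done.

Besides the shell and the picture viewer there is one more tool, called after "Request:" as name([rows], argument=value, ...), one row to a line, values as JSON. send_rows: Moves the arm, as the interface text tells. Shift numbers are shares of 0.5 m and turn numbers shares of pi/4 rad, none past 1 either way. Its arguments: {"type":"object","properties":{"targets":{"type":"array"},"grip_force":{"type":"number"}},"required":["targets"]}

```bash
mkdir -p pics; cat > h.py <<'E'
import numpy as np, cv2
from workcell import arm
from scipy.spatial.transform import Rotation as R
def rot(c):
    r=np.array(c["rotation"],float)
    return r if r.shape==(3,3) else R.from_quat(r).as_matrix()
def K(c): return np.array([[c["fx"],0,c["cx"]],[0,c["fy"],c["cy"]],[0,0,1.]])
def world(c,uv,d=None):
    uv=np.array(uv,float).reshape(-1,2)
    n=cv2.undistortPoints(uv.reshape(-1,1,2),K(c),np.array(c["D"],float)).reshape(-1,2)
    if d is None: d=c["depth"][uv[:,1].round().astype(int).clip(0,479),uv[:,0].round().astype(int).clip(0,639)]
    p=np.c_[n,np.ones(len(n))]*np.reshape(d,(-1,1))
    return p@rot(c).T+np.array(c["xyz"])
def maskpts(c,m):
    v,u=np.nonzero(m&(c["depth"]>0)); return world(c,np.c_[u,v])
def atz(c,uv,z):
    a=world(c,uv,1.0)[0]; o=np.array(c["xyz"]); r=a-o; return o+r*(z-o[2])/r[2]
def save(c,name,box=None,s=1):
    im=c["pixels"][...,::-1]
    if box: im=im[box[1]:box[3],box[0]:box[2]]
    cv2.imwrite("pics/"+name,cv2.resize(im,None,fx=s,fy=s,interpolation=cv2.INTER_CUBIC))
E
python3 - <<'E'
from h import *
print(arm.sense())
for n in ("top","side"):
    c=arm.read_camera(n); save(c,n+"0.png"); print(n,c["xyz"],c["fx"])
    np.savez(n+"0.npz",**{k:v for k,v in c.items()})
    for q in ("chute","long_blank","short_blank","slab"):
        for s in arm.silhouettes(c,q)[:3]:
            P=maskpts(c,s["mask"]); print(q,round(s["conf"],2),s["bbox"],s["mask"].sum(),P.mean(0).round(4) if len(P) else None)
        for s in arm.pinpoint(c,q)[:3]: print("  pin",q,round(s["conf"],2),s["uv"],world(c,s["uv"]).round(4))
    for s in arm.pinpoint(c,"strips_end")[:3]: print("  strips_end",round(s["conf"],2),s["uv"],world(c,s["uv"]).round(4))
E
```

```text
{'time_s': 0.0, 'joints': array([-1.14755157,  0.50831461, -0.23752256,  1.50110267,  0.12568972,
        1.14891914, -0.15475408]), 'dq': array([-5.17916475e-04,  9.79982215e-05, -1.27917920e-03, -2.21759225e-03,
       -1.24506612e-03,  1.46277583e-03, -2.36835996e-04]), 'joint_efforts': array([-1.19108819e-03, -6.20576763e+01, -2.18683183e+00, -2.49661463e+01,
        1.25821141e-02,  1.16871714e-02,  8.89651062e-06]), 'tool_pos': array([0.1951663 , 0.59316328, 0.19655449]), 'ee_rot': array([ 8.10053413e-01,  5.86355435e-01, -7.02996837e-04,  5.26000480e-04]), 'contact_force': array([-0.03352905,  0.75022359,  0.02710838]), 'torque': array([ 0.00157181, -0.00209699, -0.0209067 ]), 'finger_gap': 1.0019539727167837}
top [ 0.31241413 -0.00905918  1.19571403] 565.9496409280555
chute 0.94 [280.3, 138.0, 343.3, 262.6] 6623 [0.5543 0.0033 0.0407]
  pin chute 0.94 [310.3, 258.9] [[0.4293 0.0046 0.002 ]]
long_blank 0.84 [196.7, 315.7, 228.7, 332.4] 278 [0.293  0.2071 0.0134]
long_blank 0.7 [297.0, 221.8, 321.0, 229.3] 152 [0.4926 0.004  0.0388]
long_blank 0.58 [366.8, 208.1, 385.8, 244.9] 
[... 562 characters left out ...]
, 290.6] [[ 0.4323  0.0118 -0.0015]]
long_blank 0.85 [407.5, 335.5, 436.9, 370.5] 413 [0.2936 0.2178 0.0109]
long_blank 0.53 [308.9, 259.7, 321.6, 270.0] 78 [ 0.4916 -0.0093  0.0372]
long_blank 0.53 [318.2, 247.1, 331.4, 255.9] 94 [ 0.4848 -0.1358  0.0116]
  pin long_blank 0.71 [320.9, 253.7] [[ 0.4828 -0.0442  0.0452]]
  pin long_blank 0.66 [328.0, 363.3] [[0.4333 0.261  0.0097]]
  pin long_blank 0.61 [311.5, 273.6] [[0.4886 0.0473 0.0479]]
short_blank 0.19 [275.7, 331.1, 377.8, 397.6] 4614 [0.4346 0.2549 0.008 ]
slab 0.56 [276.4, 331.0, 378.9, 397.7] 4546 [0.4349 0.2544 0.0081]
  pin slab 0.89 [327.9, 364.2] [[0.4335 0.2603 0.0075]]
  strips_end 0.85 [293.1, 269.8] [[0.5231 0.0424 0.0502]]
```

```bash
python3 - <<'E'
import cv2
a=cv2.imread("pics/top0.png"); b=cv2.imread("pics/side0.png")
cv2.imwrite("pics/top0c.png",cv2.resize(a[110:350,130:430],None,fx=2.5,fy=2.5,interpolation=2))
cv2.imwrite("pics/side0c.png",cv2.resize(b[200:420,180:460],None,fx=2.7,fy=2.7,interpolation=2))
E
```

```text
(no output)
```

View pics/top0c.png

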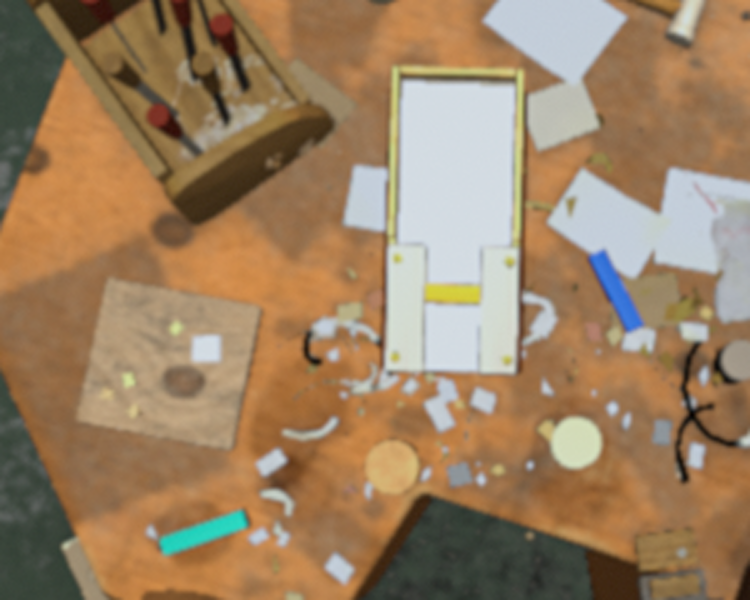

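View pics/side0c.png

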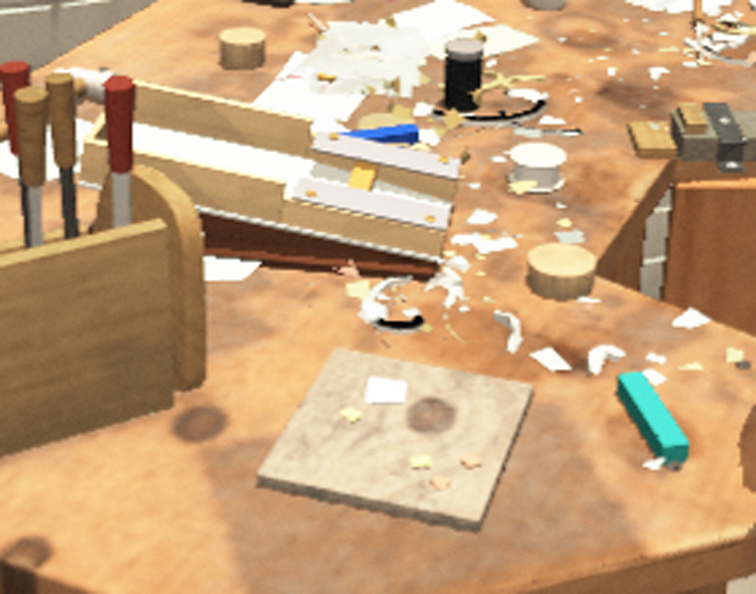

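The top crop shows the blank as a yellow patch at crop (452, 293), between the white strips. The chute is roughly aligned with world x, with its outlet toward the robot. The slab is on the left at about (170, 362). The turquoise and blue bars are decoys. Next I'll fit poses.

```bash
python3 - <<'E'
from h import *
fr={}
for n in ("top","side"):
    c=arm.read_camera(n)
    for q in ("slab","chute"):
        s=arm.silhouettes(c,q)
        if not s: continue
        P=maskpts(c,s[0]["mask"]); 
        if q=="slab": P=P[abs(P[:,2]-.009)<.006]
        (cx,cy),wh,a=cv2.minAreaRect(P[:,:2].astype(np.float32)); print(n,q,(round(cx,4),round(cy,4)),np.round(wh,4),round(a,2),np.median(P[:,2]).round(4))
        if n=="top" and q=="chute":
            for x in (.47,.51): print("rim",x,[ (round(t[1],4),round(t[2],4)) for t in [P[abs(P[:,0]-x)<.004][np.argmin(P[abs(P[:,0]-x)<.004][:,1])],P[abs(P[:,0]-x)<.004][np.argmax(P[abs(P[:,0]-x)<.004][:,1])]]])
            for x in (.56,.6,.65): 
                Q=P[abs(P[:,0]-x)<.005]; print("rim",x,Q[:,1].min().round(4),Q[:,1].max().round(4),"floor z",np.median(Q[abs(Q[:,1]-.003)<.03][:,2]).round(4))
    hsv=cv2.cvtColor(c["pixels"],cv2.COLOR_RGB2HSV); 
    m=((hsv[...,0]>20)&(hsv[...,0]<34)&(hsv[...,1]>150)).astype(np.uint8)
    k,l,st,ce=cv2.connectedComponentsWithStats(m)
    for i in range(1,k):
        if st[i,4]>35:
            P=maskpts(c,l==i)
            if len(P): print(n,"brass",ce[i].round(1),st[i],P.mean(0).round(4),P.min(0).round(4),P.max(0).round(4))
E
```

```text
top slab (0.4354, 0.2444) [0.1358 0.1249] 80.09 0.0091
top chute (0.5572, 0.0043) [0.122  0.2622] 88.83 0.0414
rim 0.47 [(np.float64(-0.0537), np.float64(0.0046)), (np.float64(0.0655), np.float64(-0.0018))]
rim 0.51 [(np.float64(-0.0557), np.float64(0.0044)), (np.float64(0.0637), np.float64(0.0058))]
rim 0.56 -0.0554 0.0624 floor z 0.0344
rim 0.6 -0.0553 0.0612 floor z 0.0399
rim 0.65 -0.0572 0.0621 floor z 0.0468
top brass [311.  227.2] [301 225  20   6 109] [0.4915 0.0036 0.0385] [ 0.4856 -0.0151  0.0333] [0.4964 0.0243 0.0444]
side slab (0.4353, 0.2459) [0.1387 0.1257] 79.82 0.0083
side chute (0.5718, -0.0103) [0.2924 0.4679] 3.51 0.0401
```

View pics/top0.png

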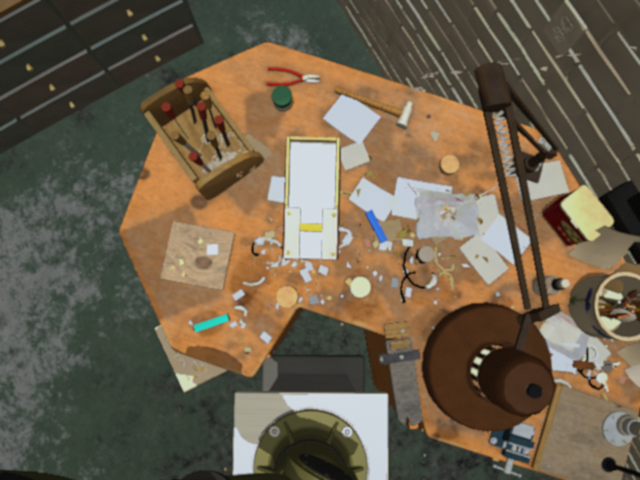

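Both cameras agree on the slab: centre (0.435, 0.245), yaw about −10°. The chute origin is about (0.432, 0.0055) with a yaw of about −1.2°, and the floor heights match the given slope. The full view shows nothing else near the path. I'll write a planning helper next.

```bash
cat > plan.py <<'E'
from h import *
YAW=np.radians(-1.2); O=np.array([.432,.0055,0])
C=R.from_euler("z",YAW)
def chute(x,y=0,h=0): return O+C.apply([x,y,.016+np.tan(np.radians(8))*x+h])
def orient(tilt=8,yaw=YAW):   # tool x uphill, z down into floor
    return R.from_euler("z",yaw)*R.from_euler("y",-np.radians(tilt))*R.from_quat([1,0,0,0])
def rows(p,Q=None):
    s=arm.sense(); R0=R.from_quat(s["ee_rot"]); Q=Q or R0
    print("t",s["time_s"],"turn",((R0.inv()*Q).as_rotvec()/(np.pi/4)).round(4),"shift",(R0.inv().apply(p-s["tool_pos"])/.5).round(4),"deg",np.degrees((R0.inv()*Q).magnitude()).round(1))
E
python3 - <<'E'
from plan import *
print(orient().as_matrix().round(3), chute(.03,0,.004))
rows(chute(.03,0,.15),orient())
E
```

```text
[[ 0.99  -0.021  0.139]
 [-0.021 -1.    -0.003]
 [ 0.139  0.    -0.99 ]] [0.46199342 0.00487173 0.02421623]
t 1.3 turn [-0.1132  0.1532  1.6192] shift [-0.9519  0.8747  0.0543] deg 73.4
```

Request:
send_rows([
  [0,0,0.82,-0.48,0.44,0,1],
  [0,0,0.82,-0.48,0.44,0,1],
  [0,0,0.82,-0.48,0.44,0,1],
  [0,0,0.82,-0.48,0.44,0,1],
  [0,0,0.82,-0.48,0.44,0,1],
  [0,0,0.82,-0.48,0.44,0,1],
  [0,0,0.82,-0.48,0.44,0,1],
  [0,0,0.82,-0.48,0.44,0,1],
], grip_force=60)

```text
time_s: 2.1
tool_pos: [0.3312, 0.2931, 0.1978]
ee_rot: [0.955, 0.297, 0.0, 0.001]
contact_force: [0.1, -0.6, 0.7]
finger_gap: 0.001
```

```bash
python3 -c "
from plan import *
rows(chute(.03,0,.15),orient()); print(arm.sense()['joints'].round(2),arm.sense()['tool_pos'])"
```

```text
t 2.1 turn [-0.0537  0.171   0.7926] shift [-0.111   0.6231  0.0561] deg 36.6
[-0.77  0.22 -0.01  1.95  0.    0.97 -0.18] [0.3311698  0.29305226 0.19779576]
```

Request:
send_rows([
  [-0.05,0.17,0.79,-0.111,0.623,0.056,1],
  [-0.05,0.17,0.79,-0.111,0.623,0.056,1],
  [-0.05,0.17,0.79,-0.111,0.623,0.056,1],
  [-0.05,0.17,0.79,-0.111,0.623,0.056,1],
  [-0.05,0.17,0.79,-0.111,0.623,0.056,1],
  [-0.05,0.17,0.79,-0.111,0.623,0.056,1],
  [-0.05,0.17,0.79,-0.111,0.623,0.056,1],
  [-0.05,0.17,0.79,-0.111,0.623,0.056,1],
])

```text
time_s: 2.9
tool_pos: [0.4634, 0.0023, 0.1703]
ee_rot: [0.998, -0.012, 0.069, 0.0]
contact_force: [-0.2, 0.4, 0.1]
finger_gap: 0.003
```

```bash
python3 -c "
from plan import *
rows(chute(.03,0,.15),orient()); rows(chute(.03,0,.04),orient()); rows(chute(.03,0,.004),orient());print(arm.sense()['joints'].round(2))"
```

```text
t 2.9 turn [-0.0015  0.0008 -0.0034] shift [-0.0029 -0.005  -0.0002] deg 0.2
t 2.9 turn [-0.0015  0.0008 -0.0034] shift [-0.0334 -0.0047  0.2176] deg 0.2
t 2.9 turn [-0.0015  0.0008 -0.0034] shift [-0.0434 -0.0046  0.2889] deg 0.2
[-0.3   0.22  0.28  2.08 -0.08  0.72  0.01]
```

Request:
send_rows([
  [0,0,0,-0.01,-0.005,0.08,1],
  [0,0,0,-0.02,-0.005,0.15,1],
  [0,0,0,-0.03,-0.005,0.2,1],
  [0,0,0,-0.036,-0.005,0.237,1],
  [0,0,0,-0.036,-0.005,0.237,1],
])

```text
time_s: 3.4
tool_pos: [0.4604, 0.0068, 0.0484]
ee_rot: [0.998, -0.011, 0.067, -0.0]
contact_force: [-0.3, 0.7, 0.1]
finger_gap: -0.001
```

```bash
python3 -c "
from plan import *
rows(chute(.03,0,.004),orient()); print(arm.sense()['tool_pos'],arm.sense()['contact_force'])
c=arm.read_camera('side'); save(c,'s1.png',(240,190,400,310),4)
c=arm.read_camera('top'); save(c,'t1.png',(250,120,370,280),3.7)
a=cv2.imread('pics/s1.png');b=cv2.imread('pics/t1.png');
h=min(len(a),len(b));im=np.hstack([a[:h],b[:h]]);print(im.shape);cv2.imwrite('pics/c1.png',cv2.resize(im,None,fx=.73,fy=.73))
"
```

```text
t 3.4 turn [-0.0025  0.0065 -0.0008] shift [-0.0033  0.0039  0.0484] deg 0.3
[0.46042134 0.00680537 0.04844063] [-0.34520335  0.68738272  0.08539391]
(480, 1084, 3)
```

View pics/c1.png

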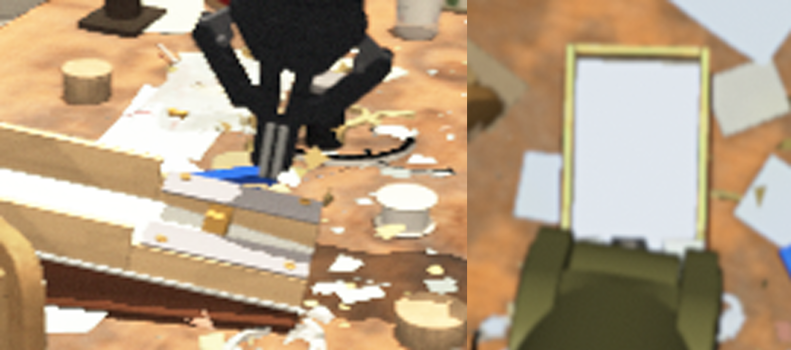

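The closed fingers (side view, crop (270, 180)) hang over the slot, downhill of the blank at (215, 220). I'll go down.

Request:
send_rows([
  [0,0,0,-0.003,0.004,0.02,1],
  [0,0,0,-0.003,0.004,0.036,1],
  [0,0,0,-0.003,0.004,0.048,1],
  [0,0,0,-0.003,0.004,0.048,1],
])

```text
time_s: 3.9
tool_pos: [0.4637, 0.0042, 0.026]
ee_rot: [0.998, -0.011, 0.069, -0.0]
contact_force: [-1.1, 1.1, -0.8]
finger_gap: 0.004
```

```bash
python3 -c "
from plan import *
for x in (.03,.06,.1,.143): rows(chute(x,0,.004),orient())
print(arm.sense()['tool_pos'],arm.sense()['contact_force'])
"
```

```text
t 3.9 turn [-0.0023  0.0026 -0.002 ] shift [-0.0039 -0.0013  0.0031] deg 0.2
t 3.9 turn [-0.0023  0.0026 -0.002 ] shift [ 0.0567 -0.0014  0.0029] deg 0.2
t 3.9 turn [-0.0023  0.0026 -0.002 ] shift [ 0.1375 -0.0015  0.0028] deg 0.2
t 3.9 turn [-0.0023  0.0026 -0.002 ] shift [ 0.2243 -0.0017  0.0026] deg 0.2
[0.46370686 0.00417457 0.02600293] [-1.0714489   1.14196653 -0.75277217]
```

Request:
send_rows([
  [0,0,0,0.008,-0.001,0.002,1],
  [0,0,0,0.016,-0.001,0.002,1],
  [0,0,0,0.024,-0.001,0.002,1],
  [0,0,0,0.032,-0.001,0.002,1],
  [0,0,0,0.04,-0.001,0.002,1],
  [0,0,0,0.048,-0.001,0.002,1],
  [0,0,0,0.056,-0.001,0.002,1],
  [0,0,0,0.064,-0.001,0.002,1],
])

```text
time_s: 4.7
tool_pos: [0.4959, 0.004, 0.0295]
ee_rot: [0.998, -0.011, 0.069, -0.0]
contact_force: [-0.2, -0.5, 0.2]
finger_gap: 0.002
```

Request:
send_rows([
  [0,0,0,0.01,0,0,1],
  [0,0,0,0.02,0,0,1],
  [0,0,0,0.03,0,0,1],
  [0,0,0,0.04,0,0,1],
  [0,0,0,0.05,0,0,1],
  [0,0,0,0.06,0,0,1],
])

```text
time_s: 5.3
tool_pos: [0.526, 0.0033, 0.0336]
ee_rot: [0.998, -0.011, 0.069, -0.0]
contact_force: [0.1, -0.3, 0.3]
finger_gap: -0.002
```

```bash
python3 -c "
from plan import *
for x in (.1,.143): rows(chute(x,0,.004),orient())
print(arm.sense()['tool_pos'],arm.sense()['contact_force'])
c=arm.read_camera('side'); save(c,'s2.png',(230,190,370,300),4)
c=arm.read_camera('top'); save(c,'t2.png',(250,120,350,240),3.6)
a=cv2.imread('pics/s2.png');b=cv2.imread('pics/t2.png');
h=min(len(a),len(b));im=np.hstack([a[:h],b[:h]]);cv2.imwrite('pics/c2.png',cv2.resize(im,None,fx=.8,fy=.8))
"
```

```text
t 5.3 turn [-0.0023  0.0027 -0.0019] shift [ 0.012  -0.0006  0.0008] deg 0.2
t 5.3 turn [-0.0023  0.0027 -0.0019] shift [ 0.0989 -0.0007  0.0006] deg 0.2
[0.52597313 0.00326019 0.03361879] [ 0.08215535 -0.32053344  0.3129179 ]
```

View pics/c2.png

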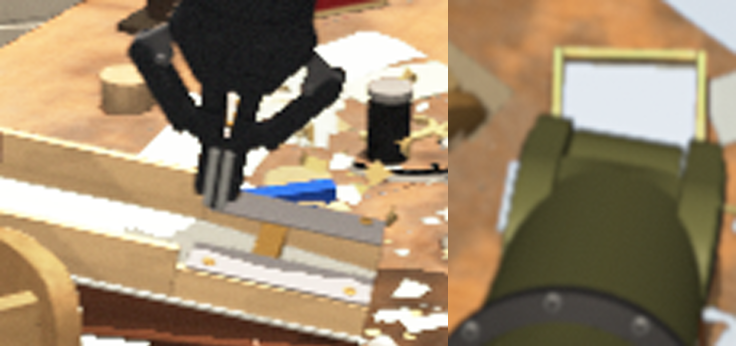

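The side view shows the fingertips (crop (215, 208)) past the blank, which is still at (268, 240), and no force was felt. So the fingers passed over it. I'll measure the real tip height from depth.

```bash
python3 -c "
from plan import *
c=arm.read_camera('side')
v,u=np.mgrid[190:300,230:370]; u=u.ravel();v=v.ravel()
P=world(c,np.c_[u,v]); g=c['pixels'][v,u].astype(int)
s=arm.sense();t=R.from_quat(s['ee_rot']).inv().apply(P-s['tool_pos'])
dark=(g.max(1)<130)&(np.abs(P[:,0]-.526)<.04)&(np.abs(P[:,1])<.05)&(P[:,2]>.03)&(c['depth'][v,u]>0)
for zz in np.arange(-.08,.03,.006):
    q=t[dark&(abs(t[:,2]-zz)<.003)]
    if len(q): print(zz.round(3),len(q),'x',np.percentile(q[:,0],[5,95]).round(4),'y',np.median(q[:,1]).round(4))
for col in (296,298,300,302):
    print(col,[ (int(r),world(c,[col,r])[0].round(3).tolist(),c['pixels'][r,col].tolist()) for r in range(244,268,4)])
"
```

```text
-0.08 87 x [-0.0244  0.0282] y -0.0116
-0.074 44 x [-0.0129  0.018 ] y -0.0119
-0.068 37 x [-0.0103  0.0123] y -0.0098
-0.062 39 x [-0.0113  0.0128] y -0.0091
-0.056 41 x [-0.0108  0.0124] y -0.0093
-0.05 37 x [-0.0111  0.0134] y -0.0093
-0.044 34 x [-0.0108  0.0136] y -0.0094
-0.038 19 x [-0.0073  0.012 ] y -0.011
-0.032 1 x [-0.0029 -0.0029] y -0.0115
-0.02 3 x [-0.0071 -0.0018] y 0.0413
-0.014 3 x [-0.0049  0.0048] y 0.0251
296 [(244, [0.522, 0.014, 0.089], [108, 104, 97]), (248, [0.522, 0.016, 0.082], [73, 72, 69]), (252, [0.522, 0.014, 0.073], [41, 41, 39]), (256, [0.532, -0.043, 0.037], [172, 137, 99]), (260, [0.531, -0.041, 0.029], [221, 216, 198]), (264, [0.528, -0.024, 0.029], [216, 211, 192])]
298 [(244, [0.519, 0.015, 0.09], [79, 78, 74]), (248, [0.518, 0.016, 0.082], [105, 103, 95]), (252, [0.518, 0.016, 0.074], [134, 130, 120]), (256, [0.524, -0.019, 0.049], [147, 124, 97]), (260, [0.528, -0.044, 0.028], [189, 174, 146]), (264, [0.524, -0.022, 0.03], [217, 210, 193])]
300 [(244, [0.515, 0.018, 0.091], [134, 131, 122]), (248, [0.515, 0.012, 0.08], [107, 105, 97]), (252, [0.516, 0.01, 0.071], [92, 89, 84]), (256, [0.52, -0.017, 0.05], [139, 126, 112]), (260, [0.523, -0.041, 0.03], [194, 164, 121]), (264, [0.521, -0.027, 0.028], [216, 210, 192])]
302 [(244, [0.511, 0.014, 0.09], [34, 35, 34]), (248, [0.512, 0.011, 0.081], [27, 27, 30]), (252, [0.512, 0.011, 0.072], [51, 47, 48]), (256, [0.516, -0.016, 0.051], [139, 131, 122]), (260, [0.519, -0.038, 0.032], [186, 151, 108]), (264, [0.517, -0.027, 0.028], [215, 210, 192])]
```

Depth shows the real fingertips about 36 mm short of the reported TCP along the tool axis, while x and y agree. That explains the miss, so I'll back off and go down again with this offset, watching the force.

```bash
python3 -c "
from plan import *
rows(chute(.032,0,.004),orient())
Q=orient(); rows(chute(.032,0,.008)+Q.apply([0,0,.036]),Q)
"
```

```text
t 5.45 turn [-0.0023  0.0024 -0.0018] shift [-0.1252 -0.0002  0.001 ] deg 0.2
t 5.45 turn [-0.0023  0.0024 -0.0018] shift [-1.239e-01 -1.000e-04  6.510e-02] deg 0.2
```

Request:
send_rows([
  [0,0,0,-0.06,0,-0.005,1],
  [0,0,0,-0.124,0,-0.005,1],
  [0,0,0,-0.124,0,0.0,1],
  [0,0,0,-0.124,0,0.02,1],
  [0,0,0,-0.124,0,0.035,1],
  [0,0,0,-0.124,0,0.048,1],
  [0,0,0,-0.124,0,0.056,1],
  [0,0,0,-0.124,0,0.056,1],
])

```text
time_s: 6.25
tool_pos: [0.4683, 0.0045, -0.0035]
ee_rot: [0.998, -0.011, 0.068, -0.0]
contact_force: [-0.2, -0.2, -0.0]
finger_gap: -0.004
```

```bash
python3 -c "
from plan import *
c=arm.read_camera('side'); save(c,'s3.png',(270,200,390,300),5)
s=arm.sense(); print(s['contact_force'])
v,u=np.mgrid[190:300,270:390]; u=u.ravel();v=v.ravel()
P=world(c,np.c_[u,v]); g=c['pixels'][v,u].astype(int)
t=R.from_quat(s['ee_rot']).inv().apply(P-s['tool_pos'])
m=(abs(t[:,0])<.006)&(t[:,1]>-.02)&(t[:,1]<0.01)&(g.max(1)<140)
for zz in np.arange(-.06,.03,.004):
    q=m&(abs(t[:,2]-zz)<.002); print(zz.round(3),q.sum(),t[q][:,1].mean().round(4),P[q].mean(0).round(4))
Q=orient(); rows(chute(.032,0,.004)+Q.apply([0,0,.036]),Q)
"
```

```text
[-0.00942375 -0.46149176 -0.09664794]
-0.06 11 -0.0123 [0.4599 0.0169 0.0562]
-0.056 15 -0.0109 [0.4606 0.0155 0.0525]
-0.052 13 -0.0126 [0.4623 0.0172 0.0483]
-0.048 12 -0.0117 [0.4611 0.0163 0.0441]
-0.044 11 -0.0117 [0.4621 0.0162 0.0404]
-0.04 6 -0.0103 [0.4645 0.0148 0.037 ]
-0.036 1 -0.0025 [0.4589 0.0072 0.0312]
-0.032 0 nan [nan nan nan]
-0.028 0 nan [nan nan nan]
-0.024 0 nan [nan nan nan]
-0.02 0 nan [nan nan nan]
-0.016 0 nan [nan nan nan]
-0.012 0 nan [nan nan nan]
-0.008 0 nan [nan nan nan]
-0.004 0 nan [nan nan nan]
0.0 0 nan [nan nan nan]
0.004 0 nan [nan nan nan]
0.008 0 nan [nan nan nan]
0.012 0 nan [nan nan nan]
0.016 0 nan [nan nan nan]
0.02 0 nan [nan nan nan]
0.024 0 nan [nan nan nan]
0.028 0 nan [nan nan nan]
t 6.3 turn [-0.0022  0.0035 -0.0022] shift [-0.0008 -0.0004  0.0161] deg 0.2<string>:10: RuntimeWarning: Mean of empty slice.
  ret = ret.dtype.type(ret / rcount)
  ret = um.true_divide(
```

View pics/s3.png

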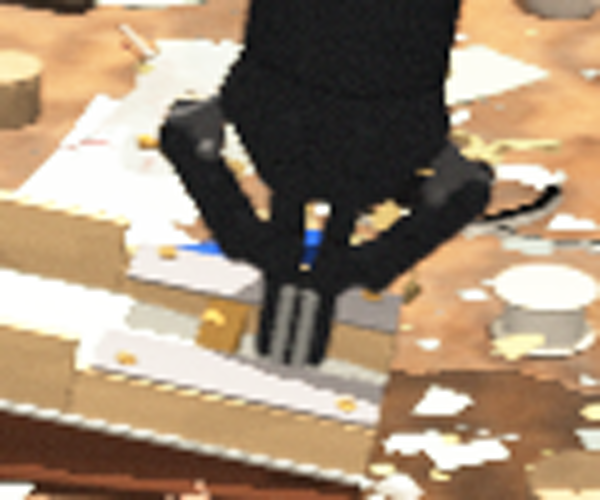

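The side view shows the fingers (tip about (290, 360)) inside the slot, just downhill of the blank at (222, 325). I'll go down the last few mm gently, then push.

Request:
send_rows([
  [0,0,0,0,0,0.004,1],
  [0,0,0,0,0,0.008,1],
  [0,0,0,0,0,0.011,1],
  [0,0,0,0,0,0.014,1],
  [0,0,0,0,0,0.014,1],
])

```text
time_s: 6.8
tool_pos: [0.4693, 0.0045, -0.0102]
ee_rot: [0.998, -0.011, 0.068, -0.0]
contact_force: [-0.1, -0.1, 0.5]
finger_gap: 0.002
```

Request:
send_rows([
  [0,0,0,0.008,0,0,1],
  [0,0,0,0.016,0,0,1],
  [0,0,0,0.024,0,0,1],
  [0,0,0,0.032,0,0,1],
  [0,0,0,0.04,0,0,1],
  [0,0,0,0.048,0,0,1],
])

```text
time_s: 7.4
tool_pos: [0.4931, 0.004, -0.0069]
ee_rot: [0.998, -0.011, 0.068, -0.0]
contact_force: [-1.3, -0.2, 2.3]
finger_gap: -0.002
```

```bash
python3 -c "
from plan import *
c=arm.read_camera('side'); save(c,'s4.png',(250,190,370,290),5)
Q=orient(); rows(chute(.143,0,.004)+Q.apply([0,0,.036]),Q); print(arm.sense()['contact_force'])
"
```

```text
t 7.45 turn [-0.0022  0.0026 -0.002 ] shift [ 0.1732 -0.0006  0.0014] deg 0.2
[-1.1858643  -0.83553033 -0.17805923]
```

View pics/s4.png

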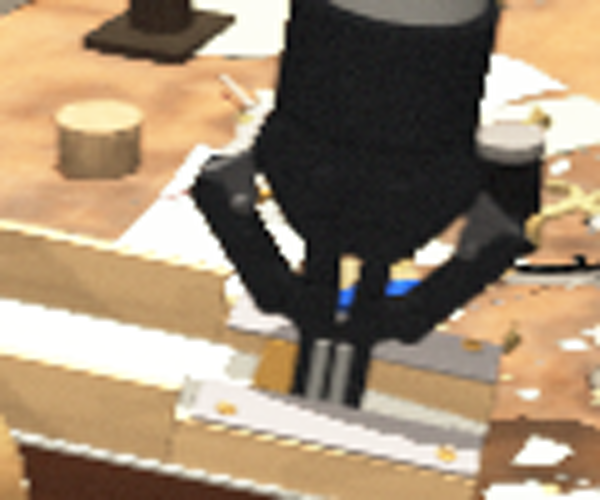

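The fingers are now pushing: the blank is at (275, 365), roughly 15 mm uphill of where it was. Continuing.

Request:
send_rows([
  [0,0,0,0.01,0,0,1],
  [0,0,0,0.02,0,0,1],
  [0,0,0,0.03,0,0,1],
  [0,0,0,0.04,0,0,1],
  [0,0,0,0.05,0,0,1],
  [0,0,0,0.06,0,0,1],
  [0,0,0,0.07,0,0,1],
  [0,0,0,0.08,0,0,1],
])

```text
time_s: 8.25
tool_pos: [0.534, 0.0031, -0.0012]
ee_rot: [0.998, -0.011, 0.069, -0.0]
contact_force: [-2.5, -0.1, 1.8]
finger_gap: -0.002
```

Request:
send_rows([
  [0,0,0,0.01,0,0,1],
  [0,0,0,0.02,0,0,1],
  [0,0,0,0.03,0,0,1],
  [0,0,0,0.04,0,0,1],
  [0,0,0,0.05,0,0,1],
  [0,0,0,0.06,0,0,1],
  [0,0,0,0.07,0,0,1],
  [0,0,0,0.08,0,0,1],
])

```text
time_s: 9.05
tool_pos: [0.574, 0.0022, 0.0043]
ee_rot: [0.998, -0.011, 0.069, -0.0]
contact_force: [-3.0, 0.3, 0.4]
finger_gap: -0.003
```

Request:
send_rows([
  [0,0,0,0.006,0,0,1],
  [0,0,0,0.012,0,0,1],
  [0,0,0,0.012,0,0,1],
  [0,0,0,-0.01,0,0,1],
  [0,0,0,-0.01,0,-0.06,1],
  [0,0,0,-0.01,0,-0.14,1],
  [0,0,0,-0.08,0,-0.2,1],
  [0,0,0,-0.16,0,-0.25,1],
])

```text
time_s: 9.85
tool_pos: [0.4775, 0.0041, 0.1184]
ee_rot: [0.997, -0.011, 0.07, -0.0]
contact_force: [-0.5, 0.9, 0.5]
finger_gap: -0.002
```

```bash
python3 -c "
from plan import *
print(arm.sense()['tool_pos'])
c=arm.read_camera('top'); save(c,'t5.png',(250,120,370,280),3.6)
c2=arm.read_camera('side'); save(c2,'s5.png',(200,190,340,290),4)
a=cv2.imread('pics/s5.png');b=cv2.imread('pics/t5.png');h=min(len(a),len(b));cv2.imwrite('pics/c5.png',cv2.resize(np.hstack([a[:h],b[:h]]),None,fx=.78,fy=.78))
for n,c in(('top',c),('side',c2)):
  for s in arm.silhouettes(c,'long_blank')[:4]:
    P=maskpts(c,s['mask']); print(n,round(s['conf'],2),s['bbox'],P.mean(0).round(4),'chute',C.inv().apply(P.mean(0)-O).round(4))
    if n=='top' and P[:,2].mean()>.03:
      u=np.argwhere(s['mask'])[:,::-1].astype(np.float32); W=np.array([atz(c,q,P[:,2].mean())[:2] for q in u],np.float32); r=cv2.minAreaRect(W);print('rect',r)
"
```

```text
[0.47748833 0.00410169 0.11842929]
top 0.73 [195.1, 315.0, 227.7, 333.5] [0.2929 0.2072 0.0134] chute [-0.1433  0.1987  0.0134]
top 0.6 [293.5, 171.2, 330.1, 179.5] [5.967e-01 1.000e-04 5.310e-02] chute [ 0.1647 -0.002   0.0531]
rect ((0.5966211557388306, 0.0015331804752349854), (0.01699829287827015, 0.06833462417125702), 0.6557713747024536)
top 0.59 [369.4, 211.3, 387.9, 245.4] [ 0.4973 -0.1344  0.0146] chute [ 0.0682 -0.1385  0.0146]
side 0.68 [310.5, 246.9, 332.3, 255.7] [ 0.4857 -0.1396  0.0105] chute [ 0.0567 -0.144   0.0105]
side 0.64 [408.2, 336.5, 434.8, 370.4] [0.2945 0.2161 0.0105] chute [-0.1419  0.2076  0.0105]
```

View pics/c5.png

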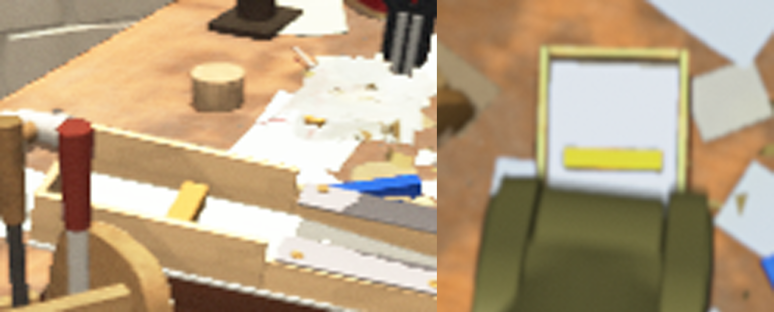

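The blank lies square in the open part of the chute: centre x ≈ 0.165 in the chute frame, top view crop (613, 158), well clear of the strips. Next comes the grasp approach.

```bash
python3 -c "
from plan import *
Q=orient(); z=Q.apply([0,0,1.])
for h in (.06,.003): rows(chute(.166,-.0015,0)-z*(h-.036),Q)
"
```

```text
t 10.05 turn [-0.0033  0.0004 -0.0017] shift [0.2178 0.0029 0.1414] deg 0.2
t 10.05 turn [-0.0033  0.0004 -0.0017] shift [0.2179 0.0032 0.2554] deg 0.2
```

Request:
send_rows([
  [0,0,0,0.09,0.003,0,0.5],
  [0,0,0,0.18,0.003,0.02,0.5],
  [0,0,0,0.218,0.003,0.08,0.5],
  [0,0,0,0.218,0.003,0.13,0.5],
  [0,0,0,0.218,0.003,0.14,0.5],
  [0,0,0,0.218,0.003,0.14,0.5],
])

```text
time_s: 10.65
tool_pos: [0.5936, 0.0003, 0.0622]
ee_rot: [0.998, -0.011, 0.068, -0.0]
contact_force: [-0.1, 0.5, -0.5]
finger_gap: 0.5
```

```bash
python3 -c "
from plan import *
Q=orient(); z=Q.apply([0,0,1.])
for h in (.003,): rows(chute(.166,-.0015,0)-z*(h-.036),Q)
c=arm.read_camera('side'); save(c,'s6.png',(220,170,340,270),5)
"
```

```text
t 10.65 turn [-0.0028  0.0044 -0.002 ] shift [ 0.0025 -0.0004  0.1126] deg 0.3
```

View pics/s6.png

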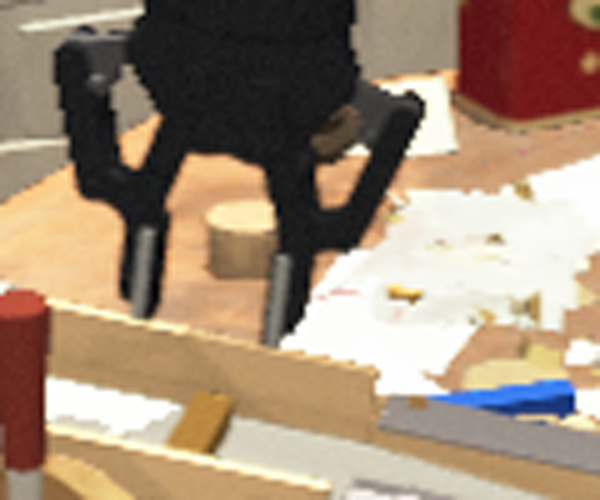

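The open fingers (tips at (140, 315) and (280, 345)) straddle the bar at (200, 425). I'll descend and grip.

Request:
send_rows([
  [0,0,0,0.002,0,0.03,0.5],
  [0,0,0,0.002,0,0.06,0.5],
  [0,0,0,0.002,0,0.085,0.5],
  [0,0,0,0.002,0,0.1,0.5],
  [0,0,0,0.002,0,0.11,0.5],
  [0,0,0,0.002,0,0.112,0.5],
  [0,0,0,0.002,0,0.112,0.5],
])

```text
time_s: 11.4
tool_pos: [0.603, 0.0002, 0.0083]
ee_rot: [0.998, -0.011, 0.069, -0.001]
contact_force: [0.0, 0.5, 0.3]
finger_gap: 0.497
```

Request:
send_rows([
  [0,0,0,0,0,0,0.7],
  [0,0,0,0,0,0,0.8],
  [0,0,0,0,0,0,0.9],
  [0,0,0,0,0,0,1],
  [0,0,0,0,0,0,1],
  [0,0,0,0,0,0,1],
  [0,0,0,0,0,0,1],
], grip_force=60)

```text
time_s: 12.1
tool_pos: [0.6031, 0.0002, 0.009]
ee_rot: [0.998, -0.011, 0.069, -0.001]
contact_force: [-1.4, -0.3, 5.8]
finger_gap: 0.167
```

Gripped at 0.167 of full opening, about the bar's width. Lifting.

Request:
send_rows([
  [0,0,0,0,0,-0.02,1],
  [0,0,0,0,0,-0.05,1],
  [0,0,0,0,0,-0.09,1],
  [0,0,0,0,0,-0.14,1],
  [0,0,0,0,0,-0.2,1],
  [0,0,0,0,0,-0.26,1],
  [0,0,0,0,0,-0.3,1],
  [0,0,0,0,0,-0.3,1],
])

```text
time_s: 12.9
tool_pos: [0.5837, 0.0, 0.1612]
ee_rot: [0.997, -0.011, 0.072, -0.001]
contact_force: [0.3, -0.3, -1.3]
finger_gap: 0.169
```

```bash
python3 -c "
from plan import *
c=arm.read_camera('side'); save(c,'s7.png',(170,100,350,240),4)
s=arm.sense()
print(s['tool_pos'],s['contact_force'],s['finger_gap'])
v,u=np.mgrid[100:300,170:400]; u=u.ravel();v=v.ravel()
P=world(c,np.c_[u,v]);t=R.from_quat(s['ee_rot']).inv().apply(P-s['tool_pos'])
hsv=cv2.cvtColor(c['pixels'],cv2.COLOR_RGB2HSV)[v,u]
m=(np.abs(t)<[.02,.06,.07]).all(1)&(hsv[:,1]>120)&(hsv[:,0]<34); q=t[m]; print(m.sum(),q.mean(0).round(4),np.percentile(q,[3,97],axis=0).round(4))
Q=orient(0,np.radians(-9.9))
rows(np.array([.435,.245,.12]),Q)
"
```

```text
[5.82921796e-01 2.57240380e-04 1.59247725e-01] [-0.61094649 -0.40412482 -1.47426362] 0.16935130126848427
182 [ 0.0013 -0.0208 -0.0433] [[-0.0057 -0.0421 -0.0483]
 [ 0.0091  0.0227 -0.0338]]
t 12.95 turn [-0.0176 -0.1803  0.191 ] shift [-0.3149 -0.4825  0.0358] deg 11.8
```

View pics/s7.png

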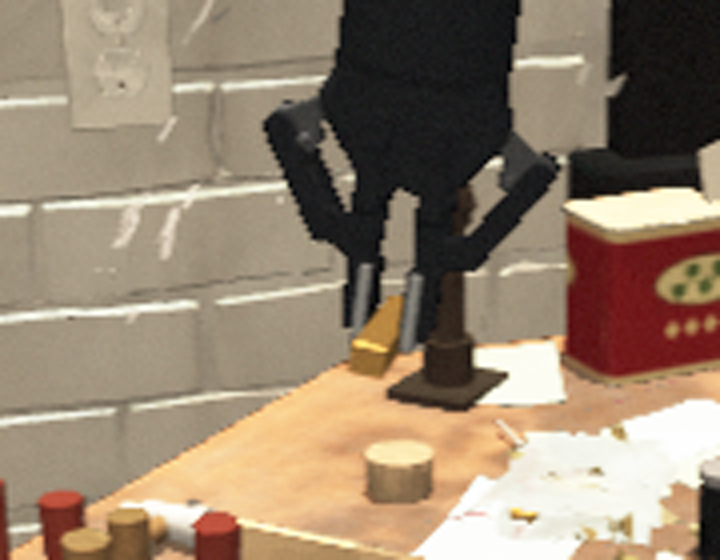

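The bar is held level in the fingers (crop (380, 335)), and the extra force is about its weight. I'll retract toward the robot, then sweep left over the slab, keeping clear of the tool rack.

Request:
send_rows([
  [0,0,0,-0.08,0,-0.02,1],
  [0,0,0,-0.16,-0.04,-0.03,1],
  [0,0,0,-0.24,-0.12,-0.04,1],
  [0,-0.06,0.06,-0.304,-0.2,-0.043,1],
  [-0.01,-0.12,0.12,-0.304,-0.28,-0.043,1],
  [-0.017,-0.18,0.19,-0.304,-0.36,-0.043,1],
  [-0.017,-0.18,0.19,-0.304,-0.43,-0.043,1],
  [-0.017,-0.18,0.19,-0.304,-0.482,-0.043,1],
])

```text
time_s: 13.75
tool_pos: [0.4341, 0.2472, 0.1583]
ee_rot: [0.996, -0.085, -0.001, 0.0]
contact_force: [-0.4, -1.0, -1.1]
finger_gap: 0.166
```

```bash
python3 -c "
from plan import *
s=arm.sense();print(s['tool_pos'],s['contact_force'],s['finger_gap'])
c=arm.read_camera('side')
v,u=np.mgrid[100:420,200:480]; u=u.ravel();v=v.ravel()
P=world(c,np.c_[u,v]);t=R.from_quat(s['ee_rot']).inv().apply(P-s['tool_pos'])
hsv=cv2.cvtColor(c['pixels'],cv2.COLOR_RGB2HSV)[v,u]
m=(np.abs(t)<[.02,.06,.06]).all(1)&(hsv[:,1]>120)&(hsv[:,0]<34); q=t[m]; print(m.sum(),q.mean(0).round(4),np.percentile(q,[3,97],axis=0).round(4))
Q=orient(0,np.radians(-9.9))
for z in (.02,-.026): rows(np.array([.435,.245,z]),Q)
"
```

```text
[0.43407928 0.24716042 0.15833321] [-0.3520312  -1.00034648 -1.12228384] 0.16583454044797577
315 [ 0.0003 -0.0212 -0.0423] [[-0.007  -0.0405 -0.0463]
 [ 0.0078  0.0206 -0.0326]]
t 13.8 turn [-0.0026  0.0022  0.009 ] shift [0.0052 0.0133 0.2764] deg 0.4
t 13.8 turn [-0.0026  0.0022  0.009 ] shift [0.0054 0.0135 0.3684] deg 0.4
```

Request:
send_rows([
  [0,0,0,0.005,0.012,0.08,1],
  [0,0,0,0.005,0.012,0.16,1],
  [0,0,0,0.005,0.012,0.23,1],
  [0,0,0,0.005,0.012,0.28,1],
  [0,0,0,0.005,0.012,0.315,1],
  [0,0,0,0.005,0.012,0.335,1],
  [0,0,0,0.005,0.012,0.345,1],
  [0,0,0,0.005,0.012,0.345,1],
])

```text
time_s: 14.6
tool_pos: [0.4347, 0.2454, -0.0147]
ee_rot: [0.997, -0.083, -0.001, -0.001]
contact_force: [-0.8, 0.1, -1.0]
finger_gap: 0.165
```

Request:
send_rows([
  [0,0,0,0,0,0.004,1],
  [0,0,0,0,0,0.008,1],
  [0,0,0,0,0,0.012,1],
  [0,0,0,0,0,0.015,1],
  [0,0,0,0,0,0.015,1],
])

```text
time_s: 15.1
tool_pos: [0.4347, 0.2456, -0.0222]
ee_rot: [0.997, -0.083, -0.001, -0.001]
contact_force: [0.5, 0.4, -0.8]
finger_gap: 0.168
```

```bash
python3 -c "
from plan import *
s=arm.sense();print(s['tool_pos'],s['contact_force'],s['finger_gap'])
c=arm.read_camera('side'); save(c,'s8.png',(260,280,400,400),5)
v,u=np.mgrid[250:420,250:420]; u=u.ravel();v=v.ravel()
P=world(c,np.c_[u,v]);t=R.from_quat(s['ee_rot']).inv().apply(P-s['tool_pos'])
hsv=cv2.cvtColor(c['pixels'],cv2.COLOR_RGB2HSV)[v,u]
m=(np.abs(t)<[.02,.06,.06]).all(1)&(hsv[:,1]>150)&(hsv[:,0]<34); q=P[m]; print(m.sum(),q.mean(0).round(4),np.percentile(q,[3,97],axis=0).round(4))
"
```

```text
[ 0.43472588  0.24555153 -0.02219409] [ 0.54314252  0.40476856 -0.82988751] 0.1677639499328136
252 [0.4381 0.2628 0.0208] [[0.431  0.2234 0.0126]
 [0.4461 0.2861 0.0249]]
```

View pics/s8.png

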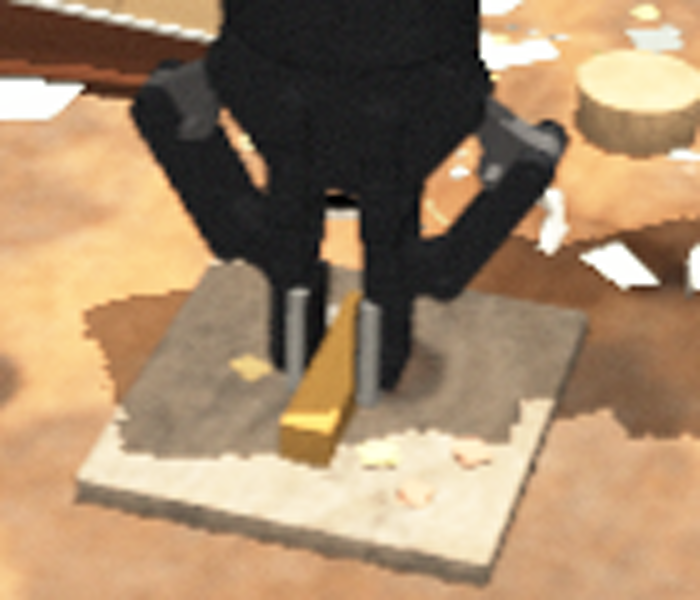

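The bar hovers 1–3 mm over the middle of the slab (crop (325, 390)). I'll lower it until the force rises.

Request:
send_rows([
  [0,0,0,0,0,0.002,1],
  [0,0,0,0,0,0.004,1],
  [0,0,0,0,0,0.004,1],
])

```text
time_s: 15.45
tool_pos: [0.4348, 0.2456, -0.0224]
ee_rot: [0.997, -0.083, -0.001, -0.001]
contact_force: [-5.1, -2.4, 23.4]
finger_gap: 0.164
```

Request:
send_rows([
  [0,0,0,0,0,0.002,1],
  [0,0,0,0,0,0.003,1],
  [0,0,0,0,0,0.003,1],
])

```text
time_s: 15.75
tool_pos: [0.4348, 0.2456, -0.0223]
ee_rot: [0.997, -0.083, -0.001, -0.002]
contact_force: [-4.0, -2.1, 18.9]
finger_gap: 0.169
```

Contact confirmed. I'll relieve the press, open and retreat upward.

Request:
send_rows([
  [0,0,0,0,0,-0.0005,1],
  [0,0,0,0,0,-0.0005,0.8],
  [0,0,0,0,0,-0.0005,0.7],
  [0,0,0,0,0,-0.001,0.5],
  [0,0,0,0,0,-0.001,0.5],
  [0,0,0,0,0,-0.001,0.5],
], grip_force=20)

```text
time_s: 16.35
tool_pos: [0.4348, 0.2456, -0.022]
ee_rot: [0.997, -0.083, -0.001, -0.002]
contact_force: [-1.0, -0.9, -0.5]
finger_gap: 0.501
```

Request:
send_rows([
  [0,0,0,0,0,-0.02,0.5],
  [0,0,0,0,0,-0.06,0.5],
  [0,0,0,0,0,-0.12,0.5],
  [0,0,0,0,0,-0.2,0.5],
  [0,0,0,0,0,-0.28,0.5],
  [0,0,0,0,0,-0.36,0.5],
  [0,0,0,0,0,-0.4,0.5],
  [0,0,0,0,0,-0.4,0.5],
])

```text
time_s: 17.15
tool_pos: [0.4365, 0.2455, 0.1818]
ee_rot: [0.997, -0.083, 0.002, -0.004]
contact_force: [0.5, -0.6, -0.1]
finger_gap: 0.501
```

```bash
python3 -c "
from plan import *
s=arm.sense();print(s['tool_pos'],s['contact_force'],s['finger_gap'])
c=arm.read_camera('side'); save(c,'s9.png',(230,260,420,420),4)
P=world(c,np.argwhere(np.ones((480,640)))[:,::-1])
hsv=cv2.cvtColor(c['pixels'],cv2.COLOR_RGB2HSV).reshape(-1,3)
m=(np.abs(P-[.435,.245,.02])<[.06,.06,.02]).all(1)&(hsv[:,1]>150)&(hsv[:,0]<34)
l=cv2.connectedComponentsWithStats(m.reshape(480,640).astype(np.uint8)); i=1+l[2][1:,4].argmax(); q=P[(l[1]==i).ravel()]
print(len(q),q.mean(0).round(4),np.percentile(q,[2,98],axis=0).round(4),cv2.minAreaRect(q[:,:2].astype(np.float32)))
"
```

```text
[0.4365347  0.24549072 0.18175123] [ 0.5204891  -0.55157483 -0.08276015] 0.500838283121721
273 [0.4345 0.2504 0.0198] [[0.4245 0.2152 0.0118]
 [0.4471 0.2868 0.0242]] ((0.43589192628860474, 0.24951094388961792), (0.07684508711099625, 0.01441675890237093), 80.4800033569336)
```

View pics/s9.png

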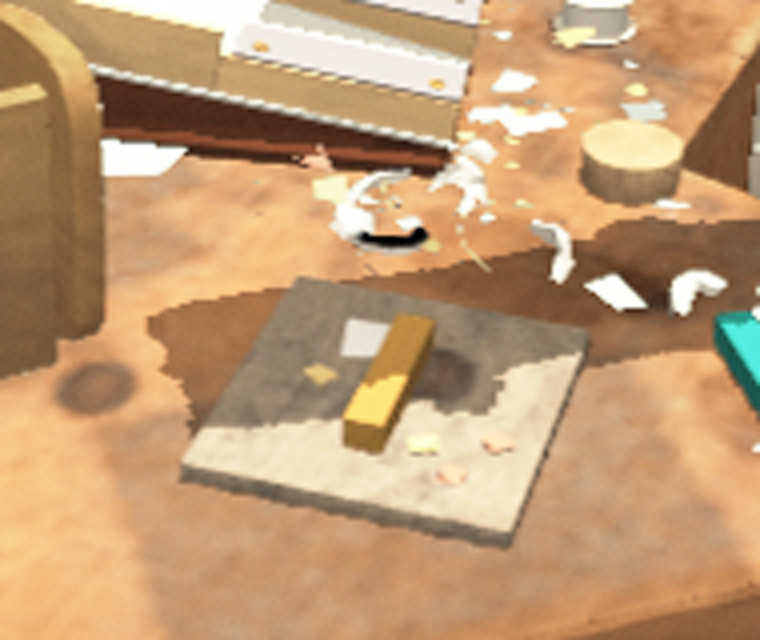

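The bar lies flat on the slab (crop (390, 380)), centre at about (0.436, 0.250), 5 mm from the slab centre. The arm is clear, so I'm handing in.

```bash
python3 -c "
from workcell import arm
print(arm.finish_job())"
```

```text
the job is handed in; nothing more can be done
None
```

The long blank is out of the chute and lying flat on the wooden slab, and I handed the job in at about 17 s of the 46 s allowed. `finish_job()` reports no verdict, so the result below rests on my own last checks.

- **Push:** I pushed the blank up the slope with closed fingers to x ≈ 0.165 m in the chute frame. It lay square and clear of the strips, with a push force of about 3 N.
- **Lift and lay:** I gripped it across its width, lifted it out and set it down under force control, with about 20 N at contact. I then released it and backed off.
- **Last check:** The side camera put its centre at about (0.436, 0.250), roughly 5 mm from the slab centre. Its top was at about 24 mm, against 23 mm expected, so it lies flat. The gripper was about 0.2 m up and touching nothing.

**Tool offset:** The reported TCP did not match the real fingertips, which sit about 36 mm short of it along the tool axis. My first push therefore passed over the blank without touching it. I measured the offset from depth and corrected for it; the later contacts agreed to within about 2 mm.

**Not checked:** I never positively saw the short blank; it was probably hidden under the lamp. The arm stayed over the chute and slab throughout.

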